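# Stack the tiffin carrier

## Task

Put the steel lunch box (tiffin) together on its low round base dish: starting from the bottom and working up, set the deepest tier on the base, then the middle one, then the shallowest, and last the lid, each upright and fully seated in the one below. Let go of everything, and leave the small bowl, the orange jar and the tumbler where they stand.

Things in the scene. Friction and masses are not known exactly. Their poses are not given: they have to be found in the camera images.
- tiffin_base: Base dish of the tiffin, fixed to the worktop: low round aluminium dish, 82 mm across, 72 mm at the top, 16 mm high, mouth 56 mm across, 11 mm deep; two hinge lugs on its +y and -y sides (12 mm high, out to 49 mm from the axis). Origin: centre of its underside, z up. Once seated on it, the deep tier has its origin 9 mm above this one.
- deep_tier: Deepest tier of the tiffin: open straight round steel can, 62 mm across, 74 mm high, wall 3 mm, empty, upright. Lowest 7 mm: tapered foot (40 to 50 mm across) that drops into the 56 mm mouth below until the shoulder rests on that rim. Grasp round the outside. Origin: centre of the foot's underside, z up; inner floor z = 11 mm. Once seated on it, the middle tier has its origin 67 mm above this one.
- middle_tier: Middle tier of the tiffin: open straight round steel can, 62 mm across, 54 mm high, wall 3 mm, empty, upright. Lowest 7 mm: tapered foot (40 to 50 mm across) that drops into the 56 mm mouth below until the shoulder rests on that rim. Grasp round the outside. Origin: centre of the foot's underside, z up; inner floor z = 11 mm. Once seated on it, the shallow tier has its origin 47 mm above this one.
- shallow_tier: Shallowest tier of the tiffin: open straight round steel can, 62 mm across, 38 mm high, wall 3 mm, empty, upright. Lowest 7 mm: tapered foot (40 to 50 mm across) that drops into the 56 mm mouth below until the shoulder rests on that rim. Grasp round the outside. Origin: centre of the foot's underside, z up; inner floor z = 11 mm. Once seated on it, the lid has its origin 33 mm above this one.
- tiffin_lid: Lid of the tiffin: round steel lid 65 mm across, 38 mm high with its upright black knob, lying right way up. Lowest 5 mm: tapered plug (42 to 50 mm across) that drops into the shallow tier's mouth until the edge rests on the rim. Top slopes up to z = 13 mm; knob 20 mm across, z = 13 to 38 mm: grasp it from above. Origin: centre of the plug's underside, z up.
- small_bowl: Bystander, leave alone: small loose steel bowl, 72 mm across, 34 mm high, tapering to a narrow foot. Origin: centre of its underside.
- orange_jar: Bystander, leave alone: loose round orange jar with a pink lid, 77 mm across, 65 mm high. Origin: centre of its underside.
- tumbler: Bystander, leave alone: loose tall steel tumbler, 71 mm across at the rim, 104 mm high (taller than any tier). Origin: centre of its underside.
There are look-alikes about, which are no part of the job. Leave any green or yellow look-alike of the middle_tier alone.

How it is judged:
On the way, in this order (a step that is already met when the one before it is completed fails the run):
1. The deep tier is seated upright on the base (horizontal distance between deep_tier and tiffin_base below 0.008 m and z of deep_tier in the frame of tiffin_base between 0.006 and 0.012 m and angle between deep_tier's own z axis and vertical below 0.08 rad), for 0.2 s.
2. The middle tier is seated on the deep tier (horizontal distance between middle_tier and deep_tier below 0.008 m and z of middle_tier in the frame of deep_tier between 0.064 and 0.07 m and angle between middle_tier's own z axis and vertical below 0.08 rad), for 0.2 s.
3. The shallow tier is seated on the middle tier (horizontal distance between shallow_tier and middle_tier below 0.008 m and z of shallow_tier in the frame of middle_tier between 0.044 and 0.05 m and angle between shallow_tier's own z axis and vertical below 0.08 rad), for 0.2 s.
4. The lid is seated on the shallow tier (horizontal distance between tiffin_lid and shallow_tier below 0.008 m and z of tiffin_lid in the frame of shallow_tier between 0.03 and 0.036 m and angle between tiffin_lid's own z axis and vertical below 0.08 rad), for 0.2 s.
At the end, for the whole second after the job is handed in: Base, deep tier, middle tier, shallow tier and lid stand in one stack in that order, each seated in the one below (axes within 8 mm, height within 3 mm of fully seated, tilt under 0.08 rad) and all at rest (all of step 1 and all of step 2 and all of step 3 and all of step 4 and linear speed of each of deep_tier, middle_tier, shallow_tier, tiffin_lid below 0.02 m/s); the robot touches nothing.
It fails at once if The small bowl is disturbed (moved more than 20 mm) (distance of small_bowl from where it was at the start of the episode above 0.02 m).
It fails at once if The orange jar is disturbed (moved more than 20 mm) (distance of orange_jar from where it was at the start of the episode above 0.02 m).
It fails at once if The tumbler is disturbed (moved more than 20 mm) (distance of tumbler from where it was at the start of the episode above 0.02 m).
It also fails if it takes over 128 s, if anything falls off the work surface, if the arm or the gripper's body presses on something with over 40 N, if the wrist force passes 120 N, or if a joint passes its speed limit or range.

## Robot

A 6-joint arm with a two-finger parallel gripper is mounted at the origin on a cart in front of the work surface, level with it; the furniture and walls round the work are solid. World frame = base frame: x ahead of the robot, y to its left, z up, the work surface at z = 0. Lengths are in m, angles in rad, forces in N, time in s.
With the tool pointing down it reaches from about 0.35 to 0.775 m from the base axis. Payload 5.5 kg.
Tool frame: the origin (TCP) lies midway between the tips of the shut fingers; the grasp point (between the pads) lies grip_depth behind it (grip_depth is the distance from the TCP to the grasp point, in m); z points along the fingers, x is the direction in which the jaws open and shut, and the axes are right-handed (so a half turn about z gives the same grasp; the last joint's range is limited). The gripper opens to 85 mm and grips with 20 to 120 N. Pads are 22 mm wide; open, the fingers measure 114 mm over their backs; the gripper's body (76 mm by 85 mm) begins 54 mm behind the grasp point. The pads swing forward as they close: fully open they stand 13 mm farther back than shut.
Start: joints at [-1.42, 0.313, 0.046, 1.304, 0, 1.431], TCP at [0.165, -0.551, 0.231] pointing down, gripper open.
Joint ranges: [-2.76, 2.76], [-0.86, 1.69], [-1.03, 1.26], [-2.2, 2.34], [-1.47, 1.5], [-3.14, 3.14]. Speed limits (rad/s): [2.57, 2.57, 3.14, 3.14, 3.14, 3.14].

## Interface

Orientations are given as a unit quaternion [w, x, y, z].
In Python, from bench import * gives the robot as it stands.
- The arm moves only by the tool jog_arm, never from a script. Its argument "increments" is a list of rows, each an object with "gripper": the opening, from -1 (shut) to 1 (fully open), so that 0 is half open; "xyz": the shift along the tool's x, y, z in cm, a list of three; "twist": the turn, a rotation vector about the tool's x, y, z in degrees, a list of three. A call has 1 to 5 rows; each row shifts and turns the pose as measured when the row begins, along the tool's axes as they then stand; what a row does not reach is not made up. A row lasts 1/10 s, in which the tool goes at most 50 mm and 8.59 degrees, less where a joint would pass 70% of its speed; a pose out of reach is approached as far as the arm can. A call with a gripper value outside its range is refused whole. The fingers move at their own pace and stop on an object; "force" is the grip in N (left out, the last holds). Time passes only in rows, so rows that do not move let the fingers close. It gives the time, the measured TCP pose, the force and the opening at its end, in the units of the state.
- sense(): the state, without advancing time (a new reading comes with each control period).
- capture(name): name is "side" or "top"; returns a dict with "color" (400x640x3 uint8, red, green, blue), "vertical_fov" (degrees; the focal length in pixels is half the picture's height over the tangent of half this angle, whatever the lens; pixels are square), "cx", "cy" (the principal point, pixels), "world_from_camera" (4x4, takes a point from camera to world coordinates). Camera axes: x right, y down, z forward; pixel columns grow to the right and rows downward; lengths in m; the calibration is good to about 2 mm. A picture is of the moment at which its call begins. There is no depth.
- close_job(): hands the job in, once; it reports no verdict.
The state is a dict: "time": time; "joint_pos": joint angles; "joint_vel": joint speeds; "effort": joint torques, N m; "position": TCP position; "tcp_rot": TCP orientation; "wrist_force": force on the tool from outside, world axes, zero at the start; "moment": the same for the moment, N m; "opening": opening from 0.0 (shut) to 1.0 (fully open).
Only numpy, scipy, OpenCV 4.12 (cv2) and the standard library are available. Lean on these libraries where they do the work, as an engineer would, in place of code of your own. Each camera call takes 0.05 s, during which the arm holds its last target. There are 200 camera calls.

## Working session

There is one attempt and no reset: what is moved stays moved. The work goes in short steps, Python scripts to look and compute and a tool call to move; the robot and the scene stay as the last step left them, time stands still between calls to the robot, and variables do not carry over. Pictures are saved under pics/ and viewed, on a budget of 14 in all, crops included, one or two more only if the job needs it, and the job is handed in when it is done.

Besides the shell and the picture viewer there is one more tool, called after ">>>" as name(argument=value, ...), one argument or row to a line, values as JSON. jog_arm: Moves the arm, as the interface text tells. Its arguments: {"type":"object","properties":{"increments":{"type":"array"},"force":{"type":"number"}},"required":["increments"]}

```bash
ls; mkdir -p pics; python3 - <<'E'
from bench import *
import cv2
s=sense(); print(s)
for n in ("side","top"):
    c=capture(n); cv2.imwrite(f"pics/{n}0.png",c["color"][...,::-1]); print(n,c["vertical_fov"],c["cx"],c["cy"]); print(c["world_from_camera"])
E
```

```text
pics
{'time': 0.0, 'joint_pos': array([-1.41959543e+00,  3.14023956e-01,  4.49804272e-02,  1.30361854e+00,
        6.01331763e-06,  1.43123874e+00]), 'joint_vel': array([-5.69784625e-04, -2.80259286e-04,  6.22542825e-04,  5.80134964e-04,
        9.12986679e-05,  6.63301344e-04]), 'effort': array([-1.22944610e-03, -4.80618238e+01,  2.98536354e+01,  1.89255568e-02,
       -2.84091487e-05,  3.25459212e-05]), 'position': array([ 0.16477746, -0.55034327,  0.23039608]), 'tcp_rot': array([-6.57924729e-04,  8.02084107e-01, -5.97210361e-01, -6.61353067e-04]), 'wrist_force': array([0.09145392, 0.89732331, 0.15386235]), 'moment': array([ 0.03774904, -0.01844116,  0.01257759]), 'opening': 1.0017319112414613}
side 43.09044387014981 318.2139083250031 198.03570073584302
[[-0.05337365 -0.37703137  0.92466134 -0.95028092]
 [-0.99838558  0.00213199 -0.05675987  0.08091107]
 [ 0.01942888 -0.92619804 -0.37653647  0.64203155]
 [ 0.          0.          0.          1.        ]]
top 50.31466789631656 321.2119649659087 199.39126898603126
[[-0.02203862 -0.9958243   0.08859047  0.39031033]
 [-0.99952041  0.02387488  0.01972141  0.0036325 ]
 [-0.02175414 -0.08811335 -0.99587288  1.17194445]
 [ 0.          0.          0.          1.        ]]
```

View pics/top0.png

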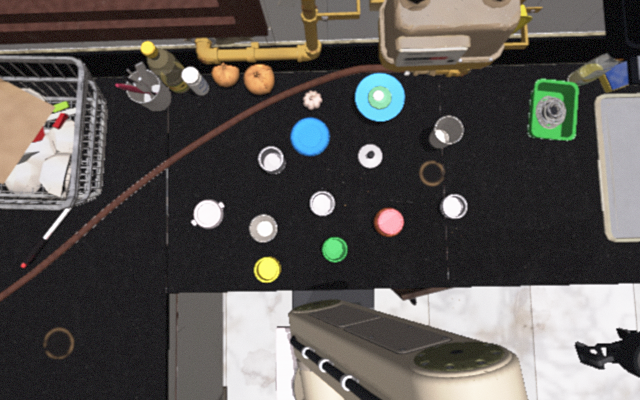

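View pics/side0.png

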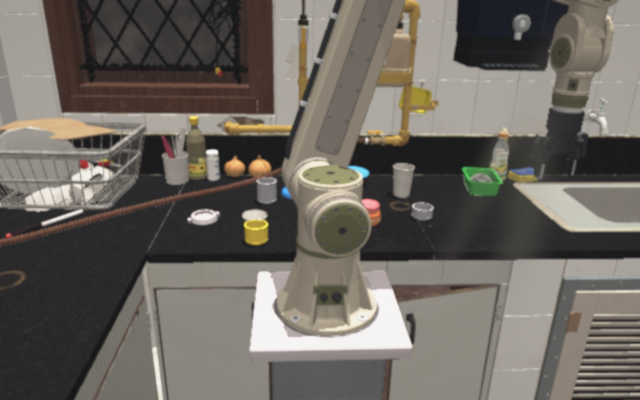

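The top view shows the base with two lugs at (208,214), the lid with its black knob at (370,156), the tumbler at (447,132) and the jar at (389,222). The steel rounds are at (271,160), (322,204), (454,206) and (263,229). The green can at (335,250) and the yellow one at (267,269) are look-alikes. I'll enlarge a crop to tell the steel rounds apart.

```bash
cat > h.py <<'E'
from bench import *
import numpy as np, cv2
def ray(c,u,v):
    f=200/np.tan(np.radians(c["vertical_fov"]/2)); M=c["world_from_camera"]
    d=M[:3,:3]@np.array([(u-c["cx"])/f,(v-c["cy"])/f,1]); return M[:3,3],d
def onz(c,u,v,z):
    o,d=ray(c,u,v); return (o+d*(z-o[2])/d[2])[:2]
def pix(c,p):
    f=200/np.tan(np.radians(c["vertical_fov"]/2)); M=c["world_from_camera"]
    q=M[:3,:3].T@(np.asarray(p)-M[:3,3]); return q[:2]/q[2]*f+[c["cx"],c["cy"]]
def save(c,name,box,s):
    x0,y0,x1,y1=box; cv2.imwrite(f"pics/{name}.png",cv2.resize(c["color"][y0:y1,x0:x1,::-1],None,fx=s,fy=s,interpolation=cv2.INTER_CUBIC))
E
python3 - <<'E'
from h import *
t=capture("top"); s=capture("side")
a=cv2.resize(t["color"][115:285,185:475],None,fx=2.7,fy=2.7,interpolation=cv2.INTER_CUBIC)
b=cv2.resize(s["color"][155:250,180:442],None,fx=783/262,fy=783/262,interpolation=cv2.INTER_CUBIC)[:140*2]
b=b[:, :a.shape[1]] ; 
print(a.shape,b.shape)
im=np.zeros((600,783,3),np.uint8); k=0.82
a=cv2.resize(a,None,fx=.75,fy=.75); im[:a.shape[0],:a.shape[1]]=a; b=b[:600-a.shape[0]]; im[a.shape[0]:a.shape[0]+b.shape[0],:b.shape[1]]=b
cv2.imwrite("pics/crop1.png",im[...,::-1])
E
```

```text
(459, 783, 3) (280, 783, 3)
```

View pics/crop1.png

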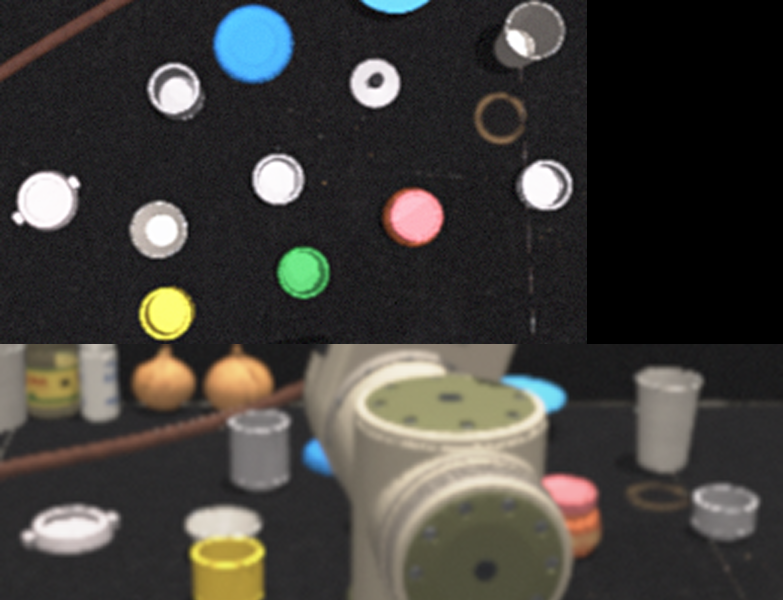

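In the crop:
- **Deep tier:** (271,160), a tall can in the side view.
- **Shallow tier:** (454,206), the low can in the side view at (422,211).
- **Middle tier:** (322,204) by elimination, as the plain steel can.
- **Bowl:** (263,229), tapered with a wide rim.

Next I'll measure the rim circles, with the heights as a check.

```bash
cat >> h.py <<'E'
from scipy.optimize import least_squares
def circ(c,u,v,z,r0,half=True,thr=70,win=32):
    g=cv2.cvtColor(c["color"],cv2.COLOR_RGB2GRAY)
    m=np.zeros_like(g); u,v=int(u),int(v); sl=np.s_[max(0,v-win):v+win,max(0,u-win):u+win]
    m[sl]=(g[sl]>thr)*255
    n,l,st,ce=cv2.connectedComponentsWithStats(m)
    k=min(range(1,n),key=lambda i: np.hypot(*(ce[i]-[u,v]))-0.02*st[i,4])
    cs,_=cv2.findContours((l==k).astype(np.uint8),cv2.RETR_EXTERNAL,cv2.CHAIN_APPROX_NONE)
    p=max(cs,key=len)[:,0,:]
    P=np.array([onz(c,a,b,z) for a,b in p]); ctr=P.mean(0)
    if half:
        o=c["world_from_camera"][:2,3]; d=(ctr-o)/np.linalg.norm(ctr-o)
        P=P[(P-ctr)@d>0]
    r=least_squares(lambda q:np.hypot(*(P-q[:2]).T)-q[2],[*ctr,r0],loss="soft_l1",f_scale=.001)
    return r.x,np.sqrt(np.mean(r.fun**2)),ctr
E
python3 - <<'E'
from h import *
t=capture("top"); s=capture("side")
for n,u,v,z,r in [("deep",271,160,.074,.031),("mid",322,204,.054,.031),("shal",454,206,.038,.031),("lid",370,156,.006,.0325),("base",208,214,.016,.036),("bowl",263,229,.034,.036),("green",335,250,.054,.031),("yellow",267,269,.054,.031),("jar",389,222,.065,.038),("tumb",447,132,.104,.0355)]:
    x,e,c=circ(t,u,v,z,r); print(n,x.round(4),"res",e.round(4),"nominal r",r,"radius",np.hypot(*x[:2]).round(3), "side px of top/bottom centre",pix(s,[*x[:2],z]).round(0),pix(s,[*x[:2],0]).round(0))
E
```

```text
deep [0.5991 0.1559 0.0334] res 0.0007 nominal r 0.031 radius 0.619 side px of top/bottom centre [266. 180.] [267. 201.]
mid [0.4786 0.0241 0.0346] res 0.0007 nominal r 0.031 radius 0.479 side px of top/bottom centre [308. 200.] [308. 216.]
shal [ 0.4651 -0.3278  0.0328] res 0.0006 nominal r 0.031 radius 0.569 side px of top/bottom centre [422. 206.] [421. 217.]
lid [ 0.6116 -0.11    0.0343] res 0.0007 nominal r 0.0325 radius 0.621 side px of top/bottom centre [347. 198.] [347. 200.]
base [0.4614 0.339  0.04  ] res 0.0039 nominal r 0.036 radius 0.573 side px of top/bottom centre [204. 214.] [204. 219.]
bowl [0.4186 0.1838 0.0377] res 0.0006 nominal r 0.036 radius 0.457 side px of top/bottom centre [254. 214.] [255. 225.]
green [ 0.3591 -0.0061  0.0328] res 0.0007 nominal r 0.031 radius 0.359 side px of top/bottom centre [320. 216.] [320. 233.]
yellow [0.3093 0.1744 0.0326] res 0.0008 nominal r 0.031 radius 0.355 side px of top/bottom centre [255. 224.] [256. 241.]
jar [ 0.427  -0.1495  0.0356] res 0.0006 nominal r 0.038 radius 0.452 side px of top/bottom centre [367. 203.] [366. 223.]
tumb [ 0.6557 -0.3022  0.0373] res 0.0007 nominal r 0.0355 radius 0.722 side px of top/bottom centre [403. 166.] [401. 195.]
```

```bash
python3 - <<'E'
from h import *
import bench
print([n for n in dir(bench) if not n.startswith('_')], getattr(bench,'grip_depth',None))
t=capture("top")
# base: lug-free outer contour at z=0, and lug midpoint
g=cv2.cvtColor(t["color"],cv2.COLOR_RGB2GRAY); m=np.zeros_like(g); m[185:245,178:240]=(g[185:245,178:240]>70)*255
cs,_=cv2.findContours(m,cv2.RETR_EXTERNAL,cv2.CHAIN_APPROX_NONE); p=max(cs,key=len)[:,0,:]
P=np.array([onz(t,a,b,.006) for a,b in p]); c=P.mean(0)
d=np.hypot(*(P-c).T); i=d.argmax(); a=P[i]; j=np.argmax(np.hypot(*(P-a).T)); print("lugs",a,P[j],"mid",(a+P[j])/2, "span",np.hypot(*(a-P[j])))
ax=(a-P[j])/np.hypot(*(a-P[j])); Q=P[abs((P-c)@ax)<.03]
r=least_squares(lambda q:np.hypot(*(Q-q[:2]).T)-q[2],[*c,.041]); print("base fit z=.006",r.x, len(Q))
print("blue",circ(t,310,137,.0,.04,win=36)[0], "cyan", onz(t,380,97,0))
# bright inner floor of cans
for n,u,v,z in [("deep",271,160,.011),("mid",322,204,.011),("shal",454,206,.011),("base",208,214,.005)]:
    x,e,cc=circ(t,u,v,z,.028,half=False,thr=200); print(n,x,e)
E
```

```text
['IKError', 'capture', 'close_job', 'grip_depth', 'sense'] 0.0187
lugs [0.44018287 0.38955929] [0.4905304  0.29810664] mid [0.46535663 0.34383296] span 0.10439568996745194
base fit z=.006 [0.4625284  0.33956896 0.04082864] 45
blue [0.67337146 0.05547052 0.05384605] cyan [ 0.77986801 -0.14500883]
deep [0.60063204 0.15983386 0.02401204] 0.004309344616115501
mid [0.48324259 0.02588922 0.03016178] 0.003978678437350804
shal [ 0.46705511 -0.33399338  0.03017136] 0.005066917194839317
base [0.46270901 0.34347929 0.03587141] 0.00303681118489373
```

>>> jog_arm(
  increments=[
    {"gripper":1,"xyz":[0,0,-1],"twist":[0,0,-8.1]},
    {"gripper":1,"xyz":[0,0,0],"twist":[0,0,-8.1]},
    {"gripper":1,"xyz":[0,0,0],"twist":[0,0,-8.1]},
    {"gripper":1,"xyz":[0,0,0],"twist":[0,0,-8.1]},
    {"gripper":1,"xyz":[0,0,0],"twist":[0,0,-8.1]},
  ],
  force=40,
)

```text
time: 0.85
position: [0.1648, -0.5506, 0.2412]
tcp_rot: [-0.0, 0.963, -0.27, -0.0]
wrist_force: [0.4, 0.1, -1.3]
opening: 0.998
```

>>> jog_arm(
  increments=[
    {"gripper":1,"xyz":[0,0,0],"twist":[0,0,-7.8]},
    {"gripper":1,"xyz":[0,0,0],"twist":[0,0,-7.8]},
    {"gripper":1,"xyz":[0,0,0],"twist":[0,0,-7.8]},
    {"gripper":1,"xyz":[0,0,0],"twist":[0,0,-7.8]},
  ],
)

```text
time: 1.25
position: [0.1648, -0.5505, 0.2411]
tcp_rot: [-0.001, 1.0, 0.011, -0.0]
wrist_force: [-0.4, 0.1, -0.0]
opening: 0.999
```

>>> jog_arm(
  increments=[
    {"gripper":1,"xyz":[2.4,-3.9,0],"twist":[0,0,0]},
    {"gripper":1,"xyz":[2.4,-3.9,0],"twist":[0,0,0]},
    {"gripper":1,"xyz":[2.4,-3.9,0],"twist":[0,0,0]},
    {"gripper":1,"xyz":[2.4,-3.9,0],"twist":[0,0,0]},
    {"gripper":1,"xyz":[2.4,-3.9,0],"twist":[0,0,0]},
  ],
)

```text
time: 1.75
position: [0.2808, -0.3523, 0.2391]
tcp_rot: [0.0, 1.0, 0.008, 0.0]
wrist_force: [0.3, -0.3, 0.7]
opening: 0.997
```

>>> jog_arm(
  increments=[
    {"gripper":1,"xyz":[2.4,-3.9,0],"twist":[0,0,0]},
    {"gripper":1,"xyz":[2.4,-3.9,0],"twist":[0,0,0]},
    {"gripper":1,"xyz":[2.4,-3.9,0],"twist":[0,0,0]},
    {"gripper":1,"xyz":[2.4,-3.9,0],"twist":[0,0,0]},
    {"gripper":1,"xyz":[2.4,-3.9,0],"twist":[0,0,0]},
  ],
)

```text
time: 2.25
position: [0.4011, -0.1472, 0.2402]
tcp_rot: [0.002, 1.0, 0.006, 0.002]
wrist_force: [1.2, -0.9, -0.0]
opening: 1.0
```

>>> jog_arm(
  increments=[
    {"gripper":1,"xyz":[2.4,-3.9,0],"twist":[0,0,0]},
    {"gripper":1,"xyz":[2.4,-3.9,0],"twist":[0,0,0]},
    {"gripper":1,"xyz":[2.4,-3.9,0],"twist":[0,0,0]},
    {"gripper":1,"xyz":[2.4,-3.9,0],"twist":[0,0,0]},
    {"gripper":1,"xyz":[2.4,-3.9,0],"twist":[0,0,0]},
  ],
)

```text
time: 2.75
position: [0.5222, 0.0589, 0.2417]
tcp_rot: [0.003, 1.0, 0.007, 0.004]
wrist_force: [1.0, -0.9, 0.3]
opening: 1.002
```

>>> jog_arm(
  increments=[
    {"gripper":1,"xyz":[2.6,-3.2,0],"twist":[0,0,0]},
    {"gripper":1,"xyz":[2.6,-3.2,0],"twist":[0,0,0]},
    {"gripper":1,"xyz":[2.4,-3.1,1],"twist":[0,0,0]},
    {"gripper":1,"xyz":[0,0,3],"twist":[0,0,0]},
  ],
)

```text
time: 3.15
position: [0.6046, 0.1656, 0.2051]
tcp_rot: [0.001, 1.0, 0.01, 0.01]
wrist_force: [0.3, -1.1, -0.7]
opening: 1.003
```

```bash
python3 - <<'E'
from h import *
s=capture("side"); t=capture("top")
print(sense()["position"])
# side view now unobstructed: fit cans' widths/heights
save(s,"side1",(170,140,450,260),2.8)
E
```

```text
[0.59838213 0.16233677 0.19906261]
```

View pics/side1.png

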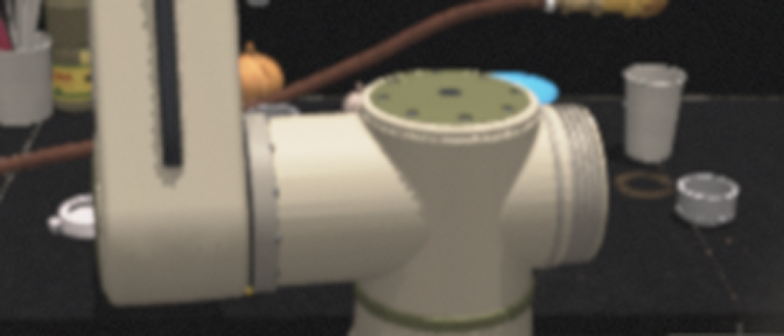

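The side view is mostly blocked by the arm. It still shows the shallow can right of centre, low and at the expected place. I'll correct y by −6 mm and descend in steps.

>>> jog_arm(
  increments=[
    {"gripper":1,"xyz":[0,0.6,0],"twist":[0,0,0]},
    {"gripper":1,"xyz":[0,0,3],"twist":[0,0,0]},
    {"gripper":1,"xyz":[0,0,3],"twist":[0,0,0]},
    {"gripper":1,"xyz":[0,0,2],"twist":[0,0,0]},
    {"gripper":1,"xyz":[0,0,0],"twist":[0,0,0]},
  ],
)

```text
time: 3.75
position: [0.5997, 0.1505, 0.1244]
tcp_rot: [0.003, 1.0, 0.007, 0.006]
wrist_force: [-0.5, 0.1, -0.1]
opening: 1.001
```

>>> jog_arm(
  increments=[
    {"gripper":1,"xyz":[0,-0.5,0],"twist":[0,0,0]},
    {"gripper":1,"xyz":[0,0,0],"twist":[0,0,0]},
    {"gripper":1,"xyz":[0,0,0],"twist":[0,0,0]},
  ],
)

```text
time: 4.05
position: [0.6015, 0.154, 0.13]
tcp_rot: [0.003, 1.0, 0.005, 0.009]
wrist_force: [0.6, 0.6, -0.2]
opening: 1.001
```

```bash
python3 - <<'E'
from h import *
print(sense()["position"],sense()["tcp_rot"])
t=capture("top")
save(t,"top1",(210,110,350,215),5.5)
E
```

```text
[0.60153968 0.15397602 0.12997053] [0.00279538 0.99994582 0.0050148  0.00868346]
```

View pics/top1.png

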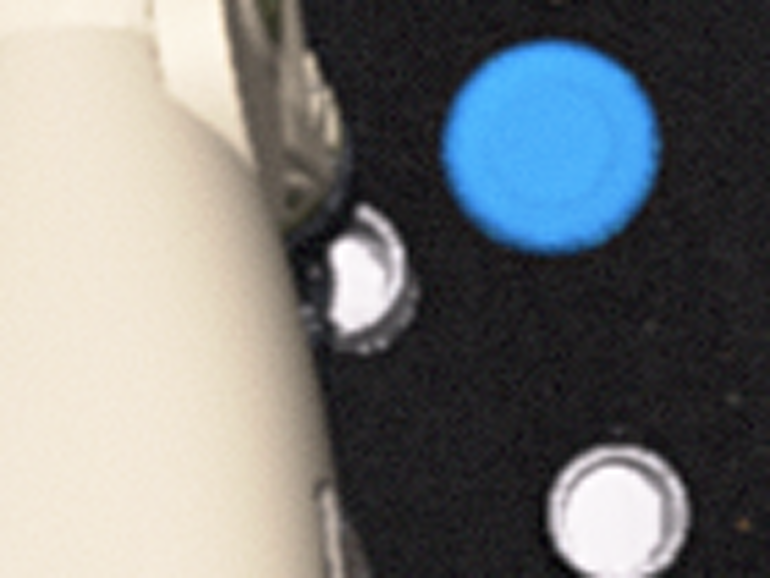

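The arm hides part of the can, and the visible rim is consistent with the estimate. I'll take out the 1° tilt and go down.

>>> jog_arm(
  increments=[
    {"gripper":1,"xyz":[-0.2,-0.2,0],"twist":[0.3,-1,0.6]},
    {"gripper":1,"xyz":[0,0,2.5],"twist":[0,0,0]},
    {"gripper":1,"xyz":[0,0,2.5],"twist":[0,0,0]},
    {"gripper":1,"xyz":[0,0,2],"twist":[0,0,0]},
    {"gripper":1,"xyz":[0,0,0.5],"twist":[0,0,0]},
  ],
)

```text
time: 4.6
position: [0.6037, 0.1575, 0.0586]
tcp_rot: [-0.001, 1.0, -0.001, 0.004]
wrist_force: [-0.8, -0.4, 0.2]
opening: 1.002
```

>>> jog_arm(
  increments=[
    {"gripper":1,"xyz":[0,0,0],"twist":[0,0,0]},
    {"gripper":1,"xyz":[0,0,0],"twist":[0,0,0]},
  ],
)

```text
time: 4.8
position: [0.6037, 0.1578, 0.059]
tcp_rot: [-0.001, 1.0, -0.001, 0.003]
wrist_force: [0.1, -0.1, -0.1]
opening: 0.998
```

>>> jog_arm(
  increments=[
    {"gripper":1,"xyz":[-0.4,0.1,1.3],"twist":[0,-0.4,0]},
    {"gripper":1,"xyz":[0,0,1.2],"twist":[0,0,0]},
    {"gripper":1,"xyz":[0,0,0],"twist":[0,0,0]},
  ],
)

```text
time: 5.1
position: [0.6013, 0.1571, 0.0347]
tcp_rot: [-0.002, 1.0, -0.001, 0.001]
wrist_force: [-0.2, 0.5, -0.5]
opening: 0.997
```

>>> jog_arm(
  increments=[
    {"gripper":0,"xyz":[0,0,0],"twist":[0,0,0]},
    {"gripper":0,"xyz":[0,0,0],"twist":[0,0,0]},
    {"gripper":0,"xyz":[0,0,0],"twist":[0,0,0]},
    {"gripper":0,"xyz":[0,0,0],"twist":[0,0,0]},
    {"gripper":0,"xyz":[0,0,0],"twist":[0,0,0]},
  ],
  force=35,
)

```text
time: 5.6
position: [0.6013, 0.157, 0.0351]
tcp_rot: [-0.002, 1.0, -0.001, 0.001]
wrist_force: [-0.9, -0.2, -0.4]
opening: 0.72
```

Opening 0.72 is about 61 mm, so the deep tier is held. I'll lift it and carry it to the base.

>>> jog_arm(
  increments=[
    {"gripper":0,"xyz":[0,0,-1.5],"twist":[0,0,0]},
    {"gripper":0,"xyz":[0,0,-3],"twist":[0,0,0]},
    {"gripper":0,"xyz":[0,0,-3],"twist":[0,0,0]},
    {"gripper":0,"xyz":[0,0,-1],"twist":[0,0,0]},
    {"gripper":0,"xyz":[0,0,0],"twist":[0,0,0]},
  ],
)

```text
time: 6.1
position: [0.5995, 0.1565, 0.1204]
tcp_rot: [-0.001, 1.0, -0.001, -0.001]
wrist_force: [-0.2, 0.3, -1.4]
opening: 0.723
```

>>> jog_arm(
  increments=[
    {"gripper":0,"xyz":[-2,-2.6,0],"twist":[0,0,0]},
    {"gripper":0,"xyz":[-3,-4,0],"twist":[0,0,0]},
    {"gripper":0,"xyz":[-3,-4,0],"twist":[0,0,0]},
    {"gripper":0,"xyz":[-3,-4,0],"twist":[0,0,0]},
    {"gripper":0,"xyz":[-2,-2.7,0],"twist":[0,0,0]},
  ],
)

```text
time: 6.6
position: [0.4692, 0.3294, 0.1137]
tcp_rot: [-0.0, 1.0, -0.007, -0.002]
wrist_force: [1.5, 0.2, -1.3]
opening: 0.724
```

>>> jog_arm(
  increments=[
    {"gripper":0,"xyz":[0,0,0],"twist":[0,0,0]},
    {"gripper":0,"xyz":[0,0,0],"twist":[0,0,0]},
  ],
)

```text
time: 6.8
position: [0.4643, 0.3323, 0.1106]
tcp_rot: [0.001, 1.0, -0.003, -0.005]
wrist_force: [-0.0, -0.3, -0.8]
opening: 0.716
```

```bash
python3 - <<'E'
from h import *
s=sense(); print(s["position"],s["tcp_rot"],s["wrist_force"])
t=capture("top"); c=capture("side")
save(c,"s2",(150,130,290,250),5)
save(t,"t2",(160,120,380,290),3.6)
E
```

```text
[0.46426388 0.33227481 0.11060236] [ 7.35908294e-04  9.99984119e-01 -3.13399211e-03 -4.62573052e-03] [-0.01041319 -0.3141748  -0.76954306]
```

View pics/s2.png

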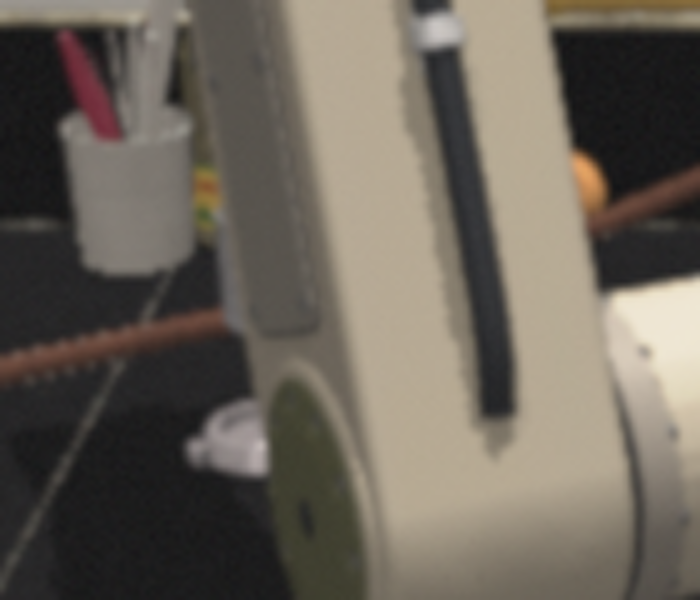

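```bash
python3 - <<'E'
from h import *
for n,z0,box in (("side",.008,(180,200,230,232)),("top",.006,(180,188,238,242))):
    c=capture(n); im=cv2.imread(f"pics/{n}0.png",0); x0,y0,x1,y1=box
    g=cv2.resize(im[y0:y1,x0:x1],None,fx=4,fy=4,interpolation=cv2.INTER_CUBIC)
    m=(g>90).astype(np.uint8)
    cs,_=cv2.findContours(m,cv2.RETR_EXTERNAL,cv2.CHAIN_APPROX_NONE); p=max(cs,key=len)[:,0,:]
    p=(p+.5)/4-.5+[x0,y0]
    l,r=p[p[:,0].argmin()],p[p[:,0].argmax()]
    a,b=onz(c,*l,.006),onz(c,*r,.006); print(n,"lug tips",l,r,a,b,"mid",(a+b)/2,"span",np.hypot(*(a-b)))
    print(" top/bottom rows",p[:,1].min(),p[:,1].max())
    u=(b-a)/np.hypot(*(b-a)); w=np.array([-u[1],u[0]])
    P=np.array([onz(c,*q,0) for q in p]); mid=P.mean(0); Q=P[abs((P-mid)@u)<.028]
    v=(Q-mid)@w; print(" perpendicular extents on z=0", v.min(),v.max(), mid+w*v.min(), mid+w*v.max())
    for q in [(.4625,.3396),(.4625,.344)]:
      print(" predict mouth/bottom", [pix(c,[q[0]+dx,q[1],z]).round(1) for dx,z in ((-.041,0),(.036,.016),(0,.016))])
E
```

```text
side lug tips [186.375 218.375] [219.625 213.125] [0.45216859 0.38947929] [0.49018704 0.29548796] mid [0.47117781 0.34248362] span 0.10138921051548104
 top/bottom rows 208.125 224.875
 perpendicular extents on z=0 -0.0623458067362237 0.06312806276310973 [0.42194019 0.32055265] [0.53825883 0.36760225]
 predict mouth/bottom [array([201.7, 224.5]), array([205.3, 209.1]), array([203.5, 213.9])]
 predict mouth/bottom [array([200.2, 224.5]), array([203.9, 209.1]), array([202. , 213.9])]
top lug tips [190.125 221.625] [224.125 206.375] [0.4412077  0.38921805] [0.48111278 0.29500224] mid [0.46116024 0.34211015] span 0.10231829238485711
 top/bottom rows 199.125 228.125
 perpendicular extents on z=0 -0.041301885336440934 0.04136433414807275 [0.42423169 0.326671  ] [0.50035166 0.35891158]
 predict mouth/bottom [array([208.6, 228.4]), array([207. , 200.2]), array([207. , 213.3])]
 predict mouth/bottom [array([207.1, 228.5]), array([205.4, 200.2]), array([205.4, 213.3])]
```

View pics/t2.png

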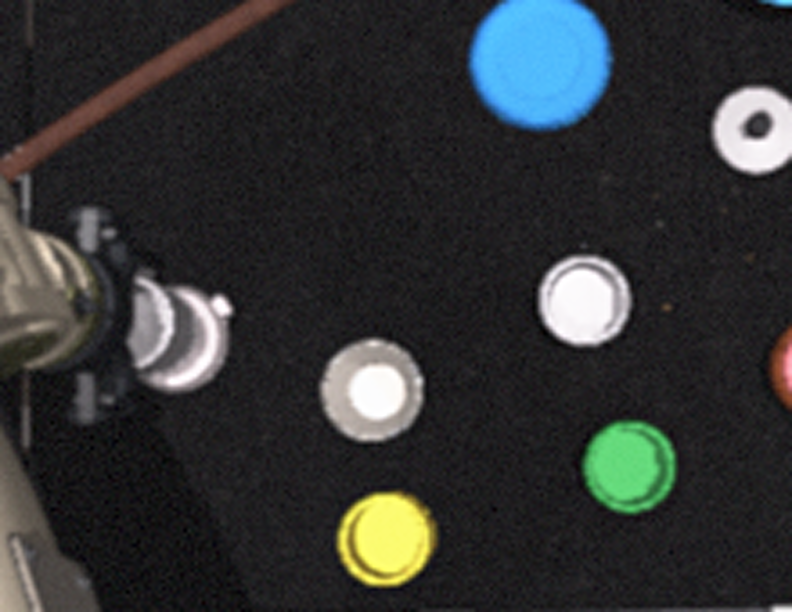

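The top view shows the held deep tier left of the base, short by about 10 mm in y. Both views put the base centre at (0.462, 0.342). I'll correct that first, then lower.

>>> jog_arm(
  increments=[
    {"gripper":0,"xyz":[-0.2,-1.0,0],"twist":[0,0.5,-0.3]},
    {"gripper":0,"xyz":[0,0,2],"twist":[0,0,0]},
    {"gripper":0,"xyz":[0,0,1],"twist":[0,0,0]},
    {"gripper":0,"xyz":[0,0,0],"twist":[0,0,0]},
    {"gripper":0,"xyz":[0,0,0],"twist":[0,0,0]},
  ],
)

```text
time: 7.5
position: [0.4679, 0.3402, 0.0814]
tcp_rot: [-0.0, 1.0, -0.005, 0.002]
wrist_force: [0.6, -1.0, -1.0]
opening: 0.725
```

>>> jog_arm(
  increments=[
    {"gripper":0,"xyz":[-0.5,-0.2,0],"twist":[0,0,0]},
    {"gripper":0,"xyz":[0,0,1.2],"twist":[0,0,0]},
    {"gripper":0,"xyz":[0,0,0],"twist":[0,0,0]},
    {"gripper":0,"xyz":[0,0,0],"twist":[0,0,0]},
  ],
)

```text
time: 7.9
position: [0.4635, 0.3429, 0.0701]
tcp_rot: [-0.001, 1.0, -0.006, 0.003]
wrist_force: [0.0, 1.4, -2.2]
opening: 0.719
```

>>> jog_arm(
  increments=[
    {"gripper":0,"xyz":[-0.1,0,1.0],"twist":[0,0,0]},
    {"gripper":0,"xyz":[0,0,0.8],"twist":[0,0,0]},
    {"gripper":0,"xyz":[0,0,0.4],"twist":[0,0,0]},
    {"gripper":0,"xyz":[0,0,0],"twist":[0,0,0]},
  ],
)

```text
time: 8.3
position: [0.4625, 0.343, 0.046]
tcp_rot: [-0.001, 1.0, -0.006, 0.003]
wrist_force: [-1.0, -0.3, -0.8]
opening: 0.72
```

>>> jog_arm(
  increments=[
    {"gripper":0,"xyz":[0,0,0.3],"twist":[0,0,0]},
    {"gripper":0,"xyz":[0,0,0],"twist":[0,0,0]},
  ],
)

```text
time: 8.5
position: [0.4627, 0.343, 0.0428]
tcp_rot: [-0.001, 1.0, -0.006, 0.003]
wrist_force: [-0.3, 0.2, -1.2]
opening: 0.719
```

>>> jog_arm(
  increments=[
    {"gripper":0,"xyz":[0,0,0.2],"twist":[0,0,0]},
    {"gripper":0,"xyz":[0,0,0],"twist":[0,0,0]},
  ],
)

```text
time: 8.7
position: [0.4632, 0.3429, 0.0428]
tcp_rot: [-0.001, 1.0, -0.006, 0.004]
wrist_force: [0.5, 0.2, -1.1]
opening: 0.719
```

>>> jog_arm(
  increments=[
    {"gripper":0,"xyz":[0,0,0.3],"twist":[0,0,0]},
    {"gripper":0,"xyz":[0,0,0.3],"twist":[0,0,0]},
  ],
)

```text
time: 8.9
position: [0.4636, 0.3426, 0.0419]
tcp_rot: [-0.001, 1.0, -0.006, 0.005]
wrist_force: [-9.1, -6.1, 27.7]
opening: 0.725
```

Contact came at the expected height, so I'll release, retreat upward and check.

>>> jog_arm(
  increments=[
    {"gripper":0,"xyz":[0,0,-0.1],"twist":[0,0,0]},
    {"gripper":1,"xyz":[0,0,0],"twist":[0,0,0]},
    {"gripper":1,"xyz":[0,0,0],"twist":[0,0,0]},
    {"gripper":1,"xyz":[0,0,0],"twist":[0,0,0]},
    {"gripper":1,"xyz":[0,0,0],"twist":[0,0,0]},
  ],
)

```text
time: 9.4
position: [0.4647, 0.3432, 0.0441]
tcp_rot: [-0.002, 1.0, -0.005, 0.007]
wrist_force: [0.4, 0.8, -0.1]
opening: 0.999
```

>>> jog_arm(
  increments=[
    {"gripper":1,"xyz":[0,0,-2],"twist":[0,0,0]},
    {"gripper":1,"xyz":[0,0,-3],"twist":[0,0,0]},
    {"gripper":1,"xyz":[0,0,-4],"twist":[0,0,0]},
    {"gripper":1,"xyz":[0,0,-3],"twist":[0,0,0]},
    {"gripper":1,"xyz":[0,0,0],"twist":[0,0,0]},
  ],
)

```text
time: 9.9
position: [0.4613, 0.3418, 0.1642]
tcp_rot: [-0.0, 1.0, -0.006, 0.003]
wrist_force: [-0.0, -0.2, -0.5]
opening: 0.999
```

>>> jog_arm(
  increments=[
    {"gripper":1,"xyz":[0,4,0],"twist":[0,0,0]},
    {"gripper":1,"xyz":[0,4,0],"twist":[0,0,0]},
    {"gripper":1,"xyz":[0,4,0],"twist":[0,0,0]},
    {"gripper":1,"xyz":[0,4,0],"twist":[0,0,0]},
    {"gripper":1,"xyz":[0,4,0],"twist":[0,0,0]},
  ],
)

```text
time: 10.4
position: [0.4597, 0.1408, 0.1608]
tcp_rot: [-0.001, 1.0, -0.001, 0.004]
wrist_force: [0.1, 0.0, 1.5]
opening: 1.0
```

>>> jog_arm(
  increments=[
    {"gripper":1,"xyz":[0,4,0],"twist":[0,0,0]},
    {"gripper":1,"xyz":[0,3,0],"twist":[0,0,0]},
    {"gripper":1,"xyz":[0,0,0],"twist":[0,0,0]},
  ],
)

```text
time: 10.7
position: [0.4578, 0.0644, 0.1578]
tcp_rot: [-0.0, 1.0, -0.003, 0.002]
wrist_force: [0.0, -0.4, 0.4]
opening: 0.995
```

```bash
python3 - <<'E'
from h import *
s=sense(); print(s["position"],s["tcp_rot"])
t=capture("top"); c=capture("side")
a=cv2.resize(t["color"][180:250,170:300],None,fx=4,fy=4,interpolation=cv2.INTER_CUBIC)
b=cv2.resize(c["color"][170:240,160:290],None,fx=4,fy=4,interpolation=cv2.INTER_CUBIC)
cv2.imwrite("pics/c3.png",np.vstack([a,b])[...,::-1])
print(circ(t,205,213,.083,.031)); print(pix(t,[.462,.342,.083]),pix(c,[.462,.342,.083]),pix(c,[.462,.342,.016]))
E
```

```text
[0.45778231 0.06435468 0.15780267] [-3.34900753e-04  9.99993009e-01 -3.18246439e-03  1.93437505e-03]
(array([0.46173189, 0.33935848, 0.03478322]), np.float64(0.0014991293587801903), array([0.46021059, 0.32367063]))
[198.55964075 212.05581571] [201.1832831  193.26428322] [202.68515658 213.93180939]
```

View pics/c3.png

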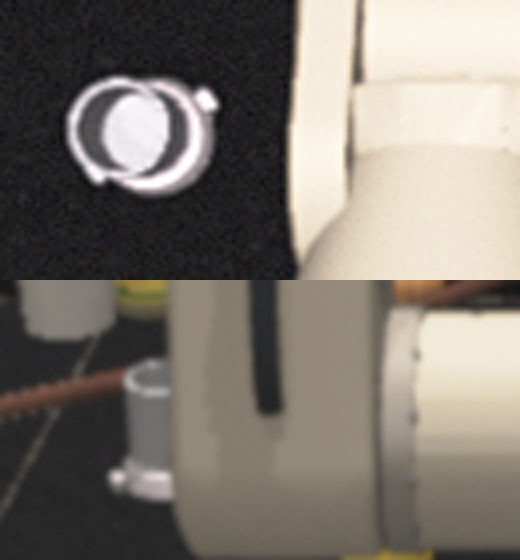

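The deep tier stands upright on the base, with its rim at top px (199.7,212) against a predicted (198.6,212). Next is the middle tier, at about (0.480, 0.024).

>>> jog_arm(
  increments=[
    {"gripper":1,"xyz":[1.1,2,0],"twist":[0,0,0]},
    {"gripper":1,"xyz":[1.1,2,0],"twist":[0,0,0]},
    {"gripper":1,"xyz":[0,0,3],"twist":[0,0,0]},
    {"gripper":1,"xyz":[0,0,2.5],"twist":[0,0,0]},
    {"gripper":1,"xyz":[0,0,0],"twist":[0,0,0]},
  ],
)

```text
time: 11.3
position: [0.4817, 0.0314, 0.1005]
tcp_rot: [-0.002, 1.0, 0.002, 0.002]
wrist_force: [-0.6, 0.0, 0.4]
opening: 1.0
```

>>> jog_arm(
  increments=[
    {"gripper":1,"xyz":[0,0,0],"twist":[0,0,0]},
  ],
)

```text
time: 11.4
position: [0.4815, 0.0325, 0.1004]
tcp_rot: [-0.002, 1.0, 0.003, 0.002]
wrist_force: [0.1, 0.0, 0.8]
opening: 1.0
```

>>> jog_arm(
  increments=[
    {"gripper":1,"xyz":[-0.1,0.8,0],"twist":[0.2,0,0.3]},
    {"gripper":1,"xyz":[0,0,2.5],"twist":[0,0,0]},
    {"gripper":1,"xyz":[0,0,2.0],"twist":[0,0,0]},
    {"gripper":1,"xyz":[0,0,0.5],"twist":[0,0,0]},
    {"gripper":1,"xyz":[0,0,0],"twist":[0,0,0]},
  ],
)

```text
time: 11.9
position: [0.4851, 0.0251, 0.055]
tcp_rot: [-0.004, 1.0, 0.002, 0.006]
wrist_force: [0.7, 0.0, -0.4]
opening: 0.996
```

>>> jog_arm(
  increments=[
    {"gripper":1,"xyz":[0,0,0],"twist":[0,0,0]},
  ],
)

```text
time: 12.0
position: [0.4856, 0.0251, 0.056]
tcp_rot: [-0.003, 1.0, 0.002, 0.007]
wrist_force: [0.5, -0.6, 0.0]
opening: 1.001
```

>>> jog_arm(
  increments=[
    {"gripper":1,"xyz":[-0.5,0,0],"twist":[0.4,-0.8,0.2]},
    {"gripper":1,"xyz":[-0.1,0,1.8],"twist":[0,0,0]},
    {"gripper":1,"xyz":[-0.1,0,1.5],"twist":[0,0,0]},
    {"gripper":1,"xyz":[0,0,0],"twist":[0,0,0]},
    {"gripper":1,"xyz":[0,0,0],"twist":[0,0,0]},
  ],
)

```text
time: 12.5
position: [0.4818, 0.0248, 0.0276]
tcp_rot: [-0.007, 1.0, 0.0, 0.003]
wrist_force: [0.9, -0.4, -0.1]
opening: 0.999
```

>>> jog_arm(
  increments=[
    {"gripper":1,"xyz":[0,0,0.4],"twist":[-0.8,-0.3,0]},
    {"gripper":1,"xyz":[0,0,0.3],"twist":[0,0,0]},
    {"gripper":1,"xyz":[0,0,0],"twist":[0,0,0]},
    {"gripper":1,"xyz":[0,0,0],"twist":[0,0,0]},
  ],
)

```text
time: 12.9
position: [0.4836, 0.0248, 0.0225]
tcp_rot: [0.001, 1.0, 0.0, 0.002]
wrist_force: [-0.7, 0.4, -0.1]
opening: 1.001
```

>>> jog_arm(
  increments=[
    {"gripper":0,"xyz":[0,0,0],"twist":[0,0,0]},
    {"gripper":0,"xyz":[0,0,0],"twist":[0,0,0]},
    {"gripper":0,"xyz":[0,0,0],"twist":[0,0,0]},
    {"gripper":0,"xyz":[0,0,0],"twist":[0,0,0]},
    {"gripper":0,"xyz":[0,0,0],"twist":[0,0,0]},
  ],
)

```text
time: 13.4
position: [0.4835, 0.0248, 0.0231]
tcp_rot: [0.001, 1.0, 0.0, 0.002]
wrist_force: [0.3, 0.1, 0.5]
opening: 0.725
```

>>> jog_arm(
  increments=[
    {"gripper":0,"xyz":[0,0,-1.5],"twist":[0,0,0]},
    {"gripper":0,"xyz":[0,0,-3.5],"twist":[0,0,0]},
    {"gripper":0,"xyz":[0,0,-4],"twist":[0,0,0]},
    {"gripper":0,"xyz":[0,0,-4],"twist":[0,0,0]},
    {"gripper":0,"xyz":[0,0,-1],"twist":[0,0,0]},
  ],
)

```text
time: 13.9
position: [0.4794, 0.0252, 0.1636]
tcp_rot: [0.0, 1.0, 0.0, -0.003]
wrist_force: [1.2, -0.7, -0.8]
opening: 0.719
```

>>> jog_arm(
  increments=[
    {"gripper":0,"xyz":[-0.2,-2,-0.5],"twist":[0,0,0]},
    {"gripper":0,"xyz":[-0.3,-4,-0.5],"twist":[0,0,0]},
    {"gripper":0,"xyz":[-0.3,-4,0],"twist":[0,0,0]},
    {"gripper":0,"xyz":[-0.3,-4,0],"twist":[0,0,0]},
    {"gripper":0,"xyz":[-0.2,-4,0],"twist":[0,0,0]},
  ],
)

```text
time: 14.4
position: [0.4683, 0.2058, 0.1726]
tcp_rot: [0.001, 1.0, -0.006, -0.002]
wrist_force: [1.3, -0.2, -0.8]
opening: 0.722
```

>>> jog_arm(
  increments=[
    {"gripper":0,"xyz":[-0.2,-4,0],"twist":[0,0,0]},
    {"gripper":0,"xyz":[-0.2,-4,0],"twist":[0,0,0]},
    {"gripper":0,"xyz":[0,-2,0],"twist":[0,0,0]},
    {"gripper":0,"xyz":[0,0,0],"twist":[0,0,0]},
    {"gripper":0,"xyz":[0,0,0],"twist":[0,0,0]},
  ],
)

```text
time: 14.9
position: [0.4611, 0.3137, 0.1654]
tcp_rot: [0.002, 1.0, -0.002, -0.006]
wrist_force: [-1.0, -0.2, -1.2]
opening: 0.724
```

>>> jog_arm(
  increments=[
    {"gripper":0,"xyz":[0.1,-2.4,0],"twist":[0.2,0.6,-0.2]},
    {"gripper":0,"xyz":[0,0,1.5],"twist":[0,0,0]},
    {"gripper":0,"xyz":[0,0,1.5],"twist":[0,0,0]},
    {"gripper":0,"xyz":[0,0,0],"twist":[0,0,0]},
    {"gripper":0,"xyz":[0,0,0],"twist":[0,0,0]},
  ],
)

```text
time: 15.4
position: [0.462, 0.3322, 0.1321]
tcp_rot: [0.003, 1.0, -0.003, -0.002]
wrist_force: [-0.8, -0.1, -1.3]
opening: 0.719
```

```bash
python3 - <<'E'
from h import *
s=sense(); print(s["position"],s["tcp_rot"])
t=capture("top"); c=capture("side")
a=cv2.resize(t["color"][170:250,160:260],None,fx=5,fy=5,interpolation=cv2.INTER_CUBIC)
cv2.imwrite("pics/t4.png",a[...,::-1])
E
```

```text
[0.46197545 0.33218328 0.13211552] [ 0.00251526  0.99998794 -0.00344901 -0.00243034]
```

View pics/t4.png

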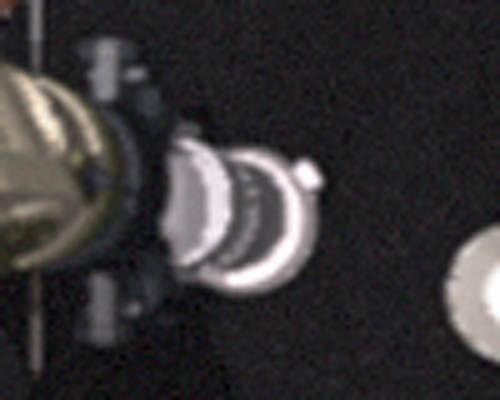

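The middle tier is held above the deep tier and needs about +10 mm in y.

>>> jog_arm(
  increments=[
    {"gripper":0,"xyz":[0,-0.9,0],"twist":[0.3,0.2,-0.2]},
    {"gripper":0,"xyz":[0,0,0.5],"twist":[0,0,0]},
    {"gripper":0,"xyz":[0,0,0],"twist":[0,0,0]},
    {"gripper":0,"xyz":[0,0,0],"twist":[0,0,0]},
  ],
)

```text
time: 15.9
position: [0.4636, 0.3424, 0.1292]
tcp_rot: [-0.001, 1.0, -0.002, 0.001]
wrist_force: [0.1, 0.2, -1.5]
opening: 0.716
```

>>> jog_arm(
  increments=[
    {"gripper":0,"xyz":[-0.1,0,1.0],"twist":[0,0,0]},
    {"gripper":0,"xyz":[-0.1,0,0.8],"twist":[0,0,0]},
    {"gripper":0,"xyz":[0,0,0.5],"twist":[0,0,0]},
    {"gripper":0,"xyz":[0,0,0],"twist":[0,0,0]},
    {"gripper":0,"xyz":[0,0,0],"twist":[0,0,0]},
  ],
)

```text
time: 16.4
position: [0.4608, 0.3422, 0.1033]
tcp_rot: [-0.001, 1.0, -0.002, 0.001]
wrist_force: [0.5, -0.5, -1.5]
opening: 0.72
```

>>> jog_arm(
  increments=[
    {"gripper":0,"xyz":[0.2,0,0.3],"twist":[0,0,0]},
    {"gripper":0,"xyz":[0,0,0.3],"twist":[0,0,0]},
    {"gripper":0,"xyz":[0,0,0.3],"twist":[0,0,0]},
  ],
)

```text
time: 16.7
position: [0.4649, 0.3432, 0.0975]
tcp_rot: [-0.002, 1.0, -0.002, 0.003]
wrist_force: [-8.6, -5.0, 31.4]
opening: 0.723
```

Contact came at the expected height. I'll release and head for the shallow tier.

>>> jog_arm(
  increments=[
    {"gripper":0,"xyz":[0,0,-0.1],"twist":[0,0,0]},
    {"gripper":1,"xyz":[0,0,0],"twist":[0,0,0]},
    {"gripper":1,"xyz":[0,0,0],"twist":[0,0,0]},
    {"gripper":1,"xyz":[0,0,0],"twist":[0,0,0]},
    {"gripper":1,"xyz":[0,0,0],"twist":[0,0,0]},
  ],
)

```text
time: 17.2
position: [0.4664, 0.3439, 0.1002]
tcp_rot: [-0.003, 1.0, -0.002, 0.005]
wrist_force: [-0.6, 1.7, 0.4]
opening: 1.002
```

>>> jog_arm(
  increments=[
    {"gripper":1,"xyz":[0,0,-2],"twist":[0,0,0]},
    {"gripper":1,"xyz":[0,0,-3],"twist":[0,0,0]},
    {"gripper":1,"xyz":[0,0,-4],"twist":[0,0,0]},
    {"gripper":1,"xyz":[0,0,-1],"twist":[0,0,0]},
    {"gripper":1,"xyz":[0,2,0],"twist":[0,0,0]},
  ],
)

```text
time: 17.7
position: [0.464, 0.3236, 0.2004]
tcp_rot: [-0.002, 1.0, -0.001, 0.002]
wrist_force: [0.8, -0.5, 1.0]
opening: 0.997
```

>>> jog_arm(
  increments=[
    {"gripper":1,"xyz":[0,4,0],"twist":[0,0,0]},
    {"gripper":1,"xyz":[0,4,0],"twist":[0,0,0]},
    {"gripper":1,"xyz":[0,4,0],"twist":[0,0,0]},
    {"gripper":1,"xyz":[0,4,0],"twist":[0,0,0]},
    {"gripper":1,"xyz":[0,4,0],"twist":[0,0,0]},
  ],
)

```text
time: 18.2
position: [0.4638, 0.1204, 0.1974]
tcp_rot: [-0.003, 1.0, 0.003, 0.003]
wrist_force: [0.7, -1.1, 1.1]
opening: 1.003
```

>>> jog_arm(
  increments=[
    {"gripper":1,"xyz":[0,4,0],"twist":[0,0,0]},
    {"gripper":1,"xyz":[0,4,0],"twist":[0,0,0]},
    {"gripper":1,"xyz":[0,4,0],"twist":[0,0,0]},
    {"gripper":1,"xyz":[0,4,0],"twist":[0,0,0]},
    {"gripper":1,"xyz":[0,4,0],"twist":[0,0,0]},
  ],
)

```text
time: 18.7
position: [0.4627, -0.0873, 0.1938]
tcp_rot: [-0.003, 1.0, 0.004, 0.002]
wrist_force: [1.3, 0.3, -0.5]
opening: 1.002
```

```bash
python3 - <<'E'
from h import *
s=sense(); print(s["position"],s["tcp_rot"])
t=capture("top"); c=capture("side")
a=cv2.resize(t["color"][180:250,170:300],None,fx=4,fy=4,interpolation=cv2.INTER_CUBIC)
b=cv2.resize(c["color"][160:230,160:290],None,fx=4,fy=4,interpolation=cv2.INTER_CUBIC)
cv2.imwrite("pics/c5.png",np.vstack([a,b])[...,::-1])
print(circ(t,197,211,.130,.031)); print(pix(t,[.462,.342,.130]),pix(c,[.462,.342,.130]),pix(c,[.462,.342,.083]))
E
```

```text
[ 0.46269085 -0.08729262  0.19377066] [-0.00277843  0.99998801  0.00361652  0.00178117]
(array([0.46297761, 0.34063466, 0.03405411]), np.float64(0.0013425117357167258), array([0.45948092, 0.31800672]))
[192.68122021 210.94149226] [200.09925285 178.34676604] [201.1832831  193.26428322]
```

View pics/c5.png

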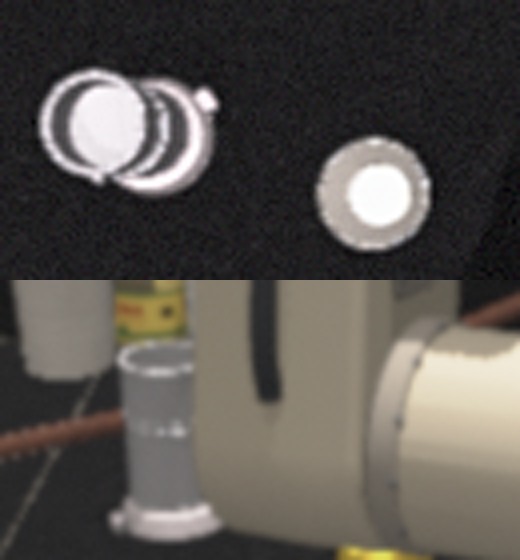

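The middle tier is seated: the joint line is thin and even, and the rim fits at (0.463, 0.341). On to the shallow tier at (0.465, −0.328).

>>> jog_arm(
  increments=[
    {"gripper":1,"xyz":[0,4,0],"twist":[0,0,0]},
    {"gripper":1,"xyz":[0,4,0],"twist":[0,0,0]},
    {"gripper":1,"xyz":[0,4,0],"twist":[0,0,0]},
    {"gripper":1,"xyz":[0,4,0],"twist":[0,0,0]},
    {"gripper":1,"xyz":[0,4,0],"twist":[0,0,0]},
  ],
)

```text
time: 19.3
position: [0.463, -0.2901, 0.1898]
tcp_rot: [-0.005, 1.0, 0.004, 0.001]
wrist_force: [0.1, 0.6, 0.5]
opening: 0.997
```

>>> jog_arm(
  increments=[
    {"gripper":1,"xyz":[0,3,2],"twist":[0,0,0]},
    {"gripper":1,"xyz":[0,0,3],"twist":[0,0,0]},
    {"gripper":1,"xyz":[0,0,2],"twist":[0,0,0]},
    {"gripper":1,"xyz":[0,0,1],"twist":[0,0,0]},
    {"gripper":1,"xyz":[0,0,0],"twist":[0,0,0]},
  ],
)

```text
time: 19.8
position: [0.4641, -0.3244, 0.1044]
tcp_rot: [-0.005, 1.0, 0.001, 0.001]
wrist_force: [-0.2, -0.2, -0.0]
opening: 1.0
```

>>> jog_arm(
  increments=[
    {"gripper":1,"xyz":[0,0,0],"twist":[0,0,0]},
  ],
)

```text
time: 19.9
position: [0.4643, -0.3237, 0.1045]
tcp_rot: [-0.005, 1.0, 0.002, 0.001]
wrist_force: [-0.4, -1.5, 0.1]
opening: 1.0
```

>>> jog_arm(
  increments=[
    {"gripper":1,"xyz":[0,0.4,0],"twist":[-0.6,0,0]},
    {"gripper":1,"xyz":[0,0,2.5],"twist":[0,0,0]},
    {"gripper":1,"xyz":[0,0,2.5],"twist":[0,0,0]},
    {"gripper":1,"xyz":[0,0,1.5],"twist":[0,0,0]},
    {"gripper":1,"xyz":[0,0,0],"twist":[0,0,0]},
  ],
)

```text
time: 20.4
position: [0.4696, -0.3307, 0.045]
tcp_rot: [0.006, 1.0, 0.003, 0.005]
wrist_force: [-0.6, 0.4, -0.3]
opening: 1.01
```

>>> jog_arm(
  increments=[
    {"gripper":1,"xyz":[0,0,0],"twist":[0,0,0]},
  ],
)

```text
time: 20.5
position: [0.4703, -0.3311, 0.0461]
tcp_rot: [0.007, 1.0, 0.004, 0.006]
wrist_force: [0.3, -0.6, 0.6]
opening: 1.0
```

>>> jog_arm(
  increments=[
    {"gripper":1,"xyz":[-0.5,-0.3,0],"twist":[0.6,-0.6,0.4]},
    {"gripper":1,"xyz":[-0.1,0,1.5],"twist":[0,0,0]},
    {"gripper":1,"xyz":[-0.1,0,1.2],"twist":[0,0,0]},
    {"gripper":1,"xyz":[0,0,0],"twist":[0,0,0]},
    {"gripper":1,"xyz":[0,0,0],"twist":[0,0,0]},
  ],
)

```text
time: 21.0
position: [0.4656, -0.3305, 0.0241]
tcp_rot: [0.004, 1.0, -0.0, 0.003]
wrist_force: [0.6, 0.6, 0.1]
opening: 0.996
```

>>> jog_arm(
  increments=[
    {"gripper":1,"xyz":[0,-0.3,0.4],"twist":[0.4,-0.3,0]},
    {"gripper":1,"xyz":[0,0,0.7],"twist":[0,0,0]},
    {"gripper":1,"xyz":[0,0,0],"twist":[0,0,0]},
    {"gripper":1,"xyz":[0,0,0],"twist":[0,0,0]},
  ],
)

```text
time: 21.4
position: [0.4663, -0.3279, 0.0135]
tcp_rot: [0.001, 1.0, -0.0, 0.001]
wrist_force: [-0.2, 0.2, 0.3]
opening: 1.002
```

>>> jog_arm(
  increments=[
    {"gripper":0,"xyz":[0,0,0],"twist":[0,0,0]},
    {"gripper":0,"xyz":[0,0,0],"twist":[0,0,0]},
    {"gripper":0,"xyz":[0,0,0],"twist":[0,0,0]},
    {"gripper":0,"xyz":[0,0,0],"twist":[0,0,0]},
    {"gripper":0,"xyz":[0,0,0],"twist":[0,0,0]},
  ],
)

```text
time: 21.9
position: [0.4664, -0.3279, 0.014]
tcp_rot: [0.001, 1.0, -0.0, 0.001]
wrist_force: [0.7, 0.4, -0.2]
opening: 0.711
```

>>> jog_arm(
  increments=[
    {"gripper":0,"xyz":[0,0,-1.5],"twist":[0,0,0]},
    {"gripper":0,"xyz":[0,0,-3.5],"twist":[0,0,0]},
    {"gripper":0,"xyz":[0,0,-4],"twist":[0,0,0]},
    {"gripper":0,"xyz":[0,0,-4.5],"twist":[0,0,0]},
    {"gripper":0,"xyz":[0,0,-4],"twist":[0,0,0]},
  ],
)

```text
time: 22.4
position: [0.4615, -0.3236, 0.1859]
tcp_rot: [-0.005, 1.0, -0.001, -0.006]
wrist_force: [1.0, -1.5, -1.6]
opening: 0.709
```

>>> jog_arm(
  increments=[
    {"gripper":0,"xyz":[0,-2,-1],"twist":[0,0,0]},
    {"gripper":0,"xyz":[0,-4,0],"twist":[0,0,0]},
    {"gripper":0,"xyz":[0,-4,0],"twist":[0,0,0]},
    {"gripper":0,"xyz":[0,-4,0],"twist":[0,0,0]},
    {"gripper":0,"xyz":[0,-4,0],"twist":[0,0,0]},
  ],
)

```text
time: 22.9
position: [0.4642, -0.1432, 0.2014]
tcp_rot: [-0.001, 1.0, -0.005, -0.001]
wrist_force: [0.1, 0.7, -1.3]
opening: 0.711
```

>>> jog_arm(
  increments=[
    {"gripper":0,"xyz":[0,-4,0],"twist":[0,0,0]},
    {"gripper":0,"xyz":[0,-4,0],"twist":[0,0,0]},
    {"gripper":0,"xyz":[0,-4,0],"twist":[0,0,0]},
    {"gripper":0,"xyz":[0,-4,0],"twist":[0,0,0]},
    {"gripper":0,"xyz":[0,-4,0],"twist":[0,0,0]},
  ],
)

```text
time: 23.4
position: [0.4598, 0.0682, 0.1976]
tcp_rot: [-0.003, 1.0, -0.005, -0.004]
wrist_force: [0.3, 0.1, -0.1]
opening: 0.706
```

>>> jog_arm(
  increments=[
    {"gripper":0,"xyz":[0,-4,0],"twist":[0,0,0]},
    {"gripper":0,"xyz":[0.1,-4,0],"twist":[0,0,0]},
    {"gripper":0,"xyz":[0.1,-4,0],"twist":[0,0,0]},
    {"gripper":0,"xyz":[0.1,-4,0],"twist":[0,0,0]},
    {"gripper":0,"xyz":[0.1,-4,0],"twist":[0,0,0]},
  ],
)

```text
time: 23.9
position: [0.4579, 0.2782, 0.1939]
tcp_rot: [-0.002, 1.0, -0.004, -0.008]
wrist_force: [0.3, -0.6, -1.1]
opening: 0.708
```

>>> jog_arm(
  increments=[
    {"gripper":0,"xyz":[0,-3,0],"twist":[0,0,0]},
    {"gripper":0,"xyz":[0,-2,0],"twist":[0,0,0]},
    {"gripper":0,"xyz":[0,0,0],"twist":[0,0,0]},
    {"gripper":0,"xyz":[0,0,0],"twist":[0,0,0]},
  ],
)

```text
time: 24.3
position: [0.4522, 0.3356, 0.1891]
tcp_rot: [-0.001, 1.0, 0.001, -0.011]
wrist_force: [-0.4, -1.1, -1.6]
opening: 0.709
```

>>> jog_arm(
  increments=[
    {"gripper":0,"xyz":[0.9,-0.5,0],"twist":[0,1.1,0]},
    {"gripper":0,"xyz":[0,0,0],"twist":[0,0,0]},
    {"gripper":0,"xyz":[0,0,0],"twist":[0,0,0]},
  ],
)

```text
time: 24.6
position: [0.4611, 0.3386, 0.188]
tcp_rot: [-0.0, 1.0, -0.0, -0.002]
wrist_force: [0.6, -0.5, -1.4]
opening: 0.713
```

>>> jog_arm(
  increments=[
    {"gripper":0,"xyz":[0.2,-0.3,0.5],"twist":[0,0,0]},
    {"gripper":0,"xyz":[0,0,1.5],"twist":[0,0,0]},
    {"gripper":0,"xyz":[0,0,1.2],"twist":[0,0,0]},
    {"gripper":0,"xyz":[0,0,0],"twist":[0,0,0]},
    {"gripper":0,"xyz":[0,0,0],"twist":[0,0,0]},
  ],
)

```text
time: 25.1
position: [0.4644, 0.3399, 0.1549]
tcp_rot: [-0.001, 1.0, -0.002, -0.001]
wrist_force: [-0.7, 0.3, -0.7]
opening: 0.707
```

>>> jog_arm(
  increments=[
    {"gripper":0,"xyz":[-0.1,-0.2,0.6],"twist":[0,0,0]},
    {"gripper":0,"xyz":[0,0,0.5],"twist":[0,0,0]},
    {"gripper":0,"xyz":[0,0,0],"twist":[0,0,0]},
    {"gripper":0,"xyz":[0,0,0.4],"twist":[0,0,0]},
    {"gripper":0,"xyz":[0,0,0],"twist":[0,0,0]},
  ],
)

```text
time: 25.6
position: [0.4639, 0.3425, 0.1397]
tcp_rot: [-0.001, 1.0, -0.002, -0.001]
wrist_force: [0.4, -0.2, -2.1]
opening: 0.711
```

>>> jog_arm(
  increments=[
    {"gripper":0,"xyz":[0,0,0.2],"twist":[0,0,0]},
    {"gripper":0,"xyz":[0,0,0.3],"twist":[0,0,0]},
    {"gripper":0,"xyz":[0,0,0.3],"twist":[0,0,0]},
  ],
)

```text
time: 25.9
position: [0.4665, 0.3438, 0.1354]
tcp_rot: [-0.003, 1.0, -0.002, 0.003]
wrist_force: [-5.2, -2.6, 26.3]
opening: 0.706
```

Seated contact at the expected height (0.1354 against 0.135). I'll release and move off.

>>> jog_arm(
  increments=[
    {"gripper":0,"xyz":[0,0,-0.1],"twist":[0,0,0]},
    {"gripper":1,"xyz":[0,0,0],"twist":[0,0,0]},
    {"gripper":1,"xyz":[0,0,0],"twist":[0,0,0]},
    {"gripper":1,"xyz":[0,0,0],"twist":[0,0,0]},
    {"gripper":1,"xyz":[0,0,0],"twist":[0,0,0]},
  ],
)

```text
time: 26.4
position: [0.4672, 0.3442, 0.1375]
tcp_rot: [-0.003, 1.0, -0.002, 0.004]
wrist_force: [0.4, 0.4, 0.0]
opening: 1.0
```

>>> jog_arm(
  increments=[
    {"gripper":1,"xyz":[0,0,-2],"twist":[0,0,0]},
    {"gripper":1,"xyz":[0,0,-3],"twist":[0,0,0]},
    {"gripper":1,"xyz":[0,0,-3],"twist":[0,0,0]},
    {"gripper":1,"xyz":[0,0,-1],"twist":[0,0,0]},
    {"gripper":1,"xyz":[0.5,2,0],"twist":[0,0,0]},
  ],
)

```text
time: 26.9
position: [0.4697, 0.324, 0.227]
tcp_rot: [-0.002, 1.0, -0.001, 0.001]
wrist_force: [0.3, 0.2, -0.8]
opening: 0.995
```

>>> jog_arm(
  increments=[
    {"gripper":1,"xyz":[1.3,4,0],"twist":[0,0,0]},
    {"gripper":1,"xyz":[1.3,4,0],"twist":[0,0,0]},
    {"gripper":1,"xyz":[1.3,4,0],"twist":[0,0,0]},
    {"gripper":1,"xyz":[1.3,4,0],"twist":[0,0,0]},
    {"gripper":1,"xyz":[1.3,4,0],"twist":[0,0,0]},
  ],
)

```text
time: 27.4
position: [0.535, 0.1211, 0.2226]
tcp_rot: [-0.002, 1.0, 0.004, 0.0]
wrist_force: [0.6, -0.5, -0.4]
opening: 0.997
```

```bash
python3 - <<'E'
from h import *
s=sense(); print(s["position"],s["tcp_rot"])
t=capture("top"); c=capture("side")
a=cv2.resize(t["color"][180:250,170:300],None,fx=4,fy=4,interpolation=cv2.INTER_CUBIC)
b=cv2.resize(c["color"][150:230,160:290],None,fx=4,fy=4,interpolation=cv2.INTER_CUBIC)
l=cv2.resize(t["color"][135:180,345:400],None,fx=5,fy=5,interpolation=cv2.INTER_CUBIC); p=np.zeros((600,275,3),np.uint8); p[:l.shape[0]]=l
cv2.imwrite("pics/c6.png",np.hstack([np.vstack([a,b]),p])[...,::-1])
print(circ(t,193,211,.161,.031)[:2]); print(pix(t,[.462,.342,.161]),pix(c,[.462,.342,.161]))
x,e,_=circ(t,370,156,.007,.0325); print("lid",x,e)
g=cv2.cvtColor(t["color"],cv2.COLOR_RGB2GRAY)[144:168,358:382]; m=(g<90).astype(np.uint8)
n,L,st,ce=cv2.connectedComponentsWithStats(m); print([(ce[i]+[358,144],st[i,4],onz(t,*(ce[i]+[358,144]),.032)) for i in range(1,n) if st[i,4]>8])
E
```

```text
[0.53499641 0.12107813 0.22264307] [-2.34642978e-03  9.99990572e-01  3.65167236e-03  1.26077379e-04]
(array([0.45708149, 0.28557408, 0.08206747]), np.float64(0.009524793273408782))
[188.50863275 210.15052945] [199.36999011 168.31126233]
lid [ 0.61168765 -0.11024147  0.03392084] 0.0007066081133333603
[(array([359.93103448, 146.27586207]), np.int32(29), array([ 0.63380479, -0.08200355])), (array([378.88, 145.68]), np.int32(25), array([ 0.63407291, -0.1333002 ])), (array([370.02857143, 154.4       ]), np.int32(35), array([ 0.61076533, -0.10860446])), (array([360., 165.]), np.int32(27), array([ 0.58246761, -0.08064676])), (array([379.13636364, 165.40909091]), np.int32(22), array([ 0.58002399, -0.13215506]))]
```

View pics/c6.png

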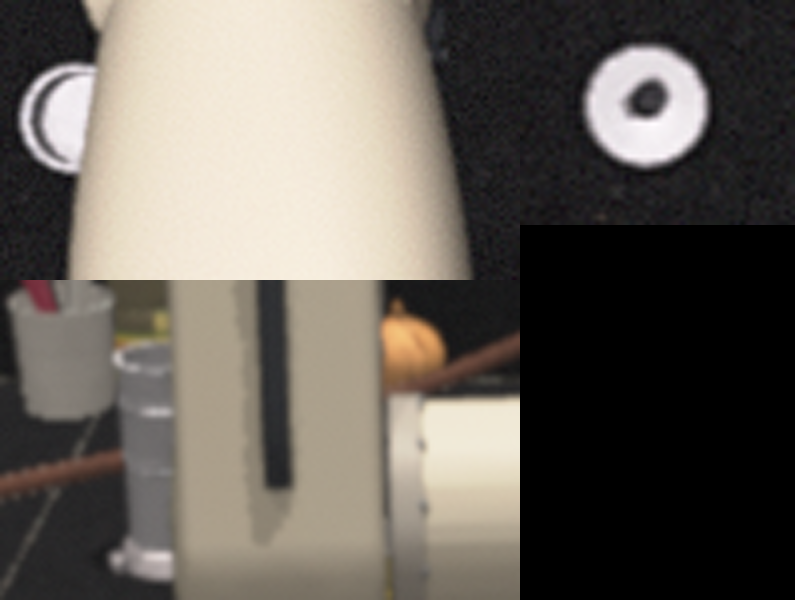

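The shallow tier is seated: all three joint lines are even. The lid with its black knob fits at (0.6117, −0.110), and the knob blob at (0.611, −0.109) agrees.

>>> jog_arm(
  increments=[
    {"gripper":0.0,"xyz":[1.2,3.8,0],"twist":[0,0,0]},
    {"gripper":0.0,"xyz":[1.2,3.8,0],"twist":[0,0,0]},
    {"gripper":0.0,"xyz":[1.2,3.8,1],"twist":[0,0,0]},
    {"gripper":0.0,"xyz":[1.2,3.8,1],"twist":[0,0,0]},
    {"gripper":0.0,"xyz":[1.2,3.8,1],"twist":[0,0,0]},
  ],
)

```text
time: 28.0
position: [0.5972, -0.0717, 0.1883]
tcp_rot: [-0.003, 1.0, 0.004, -0.0]
wrist_force: [0.3, 0.9, 0.3]
opening: 0.502
```

>>> jog_arm(
  increments=[
    {"gripper":0.0,"xyz":[1,3,2],"twist":[0,0,0]},
    {"gripper":0.0,"xyz":[0,0,3],"twist":[0,0,0]},
    {"gripper":0.0,"xyz":[0,0,2.5],"twist":[0,0,0]},
    {"gripper":0.0,"xyz":[0,0,1],"twist":[0,0,0]},
    {"gripper":0.0,"xyz":[0,0,0],"twist":[0,0,0]},
  ],
)

```text
time: 28.5
position: [0.6076, -0.1055, 0.0945]
tcp_rot: [-0.004, 1.0, 0.001, -0.003]
wrist_force: [0.1, 0.4, 0.5]
opening: 0.498
```

>>> jog_arm(
  increments=[
    {"gripper":0.0,"xyz":[0,0,0],"twist":[0,0,0]},
  ],
)

```text
time: 28.6
position: [0.6076, -0.1048, 0.0947]
tcp_rot: [-0.004, 1.0, 0.001, -0.003]
wrist_force: [-0.6, 0.9, 0.4]
opening: 0.501
```

>>> jog_arm(
  increments=[
    {"gripper":0.0,"xyz":[0.2,0.4,0],"twist":[-0.4,0.2,0]},
    {"gripper":0.0,"xyz":[0,0,2],"twist":[0,0,0]},
    {"gripper":0.0,"xyz":[0,0,2],"twist":[0,0,0]},
    {"gripper":0.0,"xyz":[0,0,0],"twist":[0,0,0]},
    {"gripper":0.0,"xyz":[0,0,0],"twist":[0,0,0]},
  ],
)

```text
time: 29.1
position: [0.6154, -0.109, 0.062]
tcp_rot: [0.002, 1.0, 0.003, 0.006]
wrist_force: [0.3, -0.2, 0.2]
opening: 0.5
```

>>> jog_arm(
  increments=[
    {"gripper":0.0,"xyz":[-0.4,0.1,0],"twist":[0.2,-0.7,0.3]},
    {"gripper":0.0,"xyz":[-0.1,0,1.8],"twist":[0,0,0]},
    {"gripper":0.0,"xyz":[-0.1,0,1.3],"twist":[0,0,0]},
    {"gripper":0.0,"xyz":[0,0,0],"twist":[0,0,0]},
    {"gripper":0.0,"xyz":[0,0,0],"twist":[0,0,0]},
  ],
)

```text
time: 29.6
position: [0.6127, -0.1113, 0.0365]
tcp_rot: [0.002, 1.0, 0.0, 0.003]
wrist_force: [-0.8, -0.4, -0.1]
opening: 0.502
```

>>> jog_arm(
  increments=[
    {"gripper":0.0,"xyz":[-0.1,-0.1,0.8],"twist":[0.2,-0.3,0]},
    {"gripper":0.0,"xyz":[0,0,0.7],"twist":[0,0,0]},
    {"gripper":0.0,"xyz":[0,0,0],"twist":[0,0,0]},
    {"gripper":0.0,"xyz":[0,0,0],"twist":[0,0,0]},
  ],
)

```text
time: 30.0
position: [0.6126, -0.1106, 0.0217]
tcp_rot: [0.0, 1.0, 0.0, 0.001]
wrist_force: [0.3, 0.7, 0.6]
opening: 0.494
```

>>> jog_arm(
  increments=[
    {"gripper":0.0,"xyz":[-0.1,0,0.6],"twist":[0,0,0]},
    {"gripper":0.0,"xyz":[0,0,0],"twist":[0,0,0]},
    {"gripper":0.0,"xyz":[0,0,0],"twist":[0,0,0]},
  ],
)

```text
time: 30.3
position: [0.6116, -0.1106, 0.0153]
tcp_rot: [0.0, 1.0, 0.0, 0.001]
wrist_force: [0.3, 0.3, -0.4]
opening: 0.501
```

>>> jog_arm(
  increments=[
    {"gripper":-1,"xyz":[0,0,0],"twist":[0,0,0]},
    {"gripper":-1,"xyz":[0,0,0],"twist":[0,0,0]},
    {"gripper":-1,"xyz":[0,0,0],"twist":[0,0,0]},
    {"gripper":-1,"xyz":[0,0,0],"twist":[0,0,0]},
    {"gripper":-1,"xyz":[0,0,0],"twist":[0,0,0]},
  ],
)

```text
time: 30.8
position: [0.6117, -0.1106, 0.0156]
tcp_rot: [0.0, 1.0, 0.0, 0.001]
wrist_force: [0.2, -0.7, -0.6]
opening: 0.217
```

The knob is gripped (18 mm). I'll lift and carry.

>>> jog_arm(
  increments=[
    {"gripper":-1,"xyz":[0,0,-1.5],"twist":[0,0,0]},
    {"gripper":-1,"xyz":[0,0,-4],"twist":[0,0,0]},
    {"gripper":-1,"xyz":[0,0,-4],"twist":[0,0,0]},
    {"gripper":-1,"xyz":[0,0,-4],"twist":[0,0,0]},
    {"gripper":-1,"xyz":[0,0,-4],"twist":[0,0,0]},
  ],
)

```text
time: 31.3
position: [0.6058, -0.1089, 0.1872]
tcp_rot: [-0.003, 1.0, 0.0, -0.007]
wrist_force: [1.2, -0.1, -1.8]
opening: 0.221
```

>>> jog_arm(
  increments=[
    {"gripper":-1,"xyz":[0,0,-3],"twist":[0,0,0]},
    {"gripper":-1,"xyz":[-0.8,-2,-1],"twist":[0,0,0]},
    {"gripper":-1,"xyz":[-1.3,-4,0],"twist":[0,0,0]},
    {"gripper":-1,"xyz":[-1.3,-4,0],"twist":[0,0,0]},
    {"gripper":-1,"xyz":[-1.3,-4,0],"twist":[0,0,0]},
  ],
)

```text
time: 31.8
position: [0.5618, 0.0308, 0.2352]
tcp_rot: [-0.001, 1.0, -0.005, -0.002]
wrist_force: [1.2, -0.2, -1.4]
opening: 0.219
```

>>> jog_arm(
  increments=[
    {"gripper":-1,"xyz":[-1.3,-4,0],"twist":[0,0,0]},
    {"gripper":-1,"xyz":[-1.3,-4,0],"twist":[0,0,0]},
    {"gripper":-1,"xyz":[-1.3,-4,0],"twist":[0,0,0]},
    {"gripper":-1,"xyz":[-1.3,-4,0],"twist":[0,0,0]},
    {"gripper":-1,"xyz":[-1.3,-4,0],"twist":[0,0,0]},
  ],
)

```text
time: 32.3
position: [0.4888, 0.2415, 0.2321]
tcp_rot: [-0.001, 1.0, -0.004, -0.005]
wrist_force: [-0.5, 0.1, -0.3]
opening: 0.218
```

>>> jog_arm(
  increments=[
    {"gripper":-1,"xyz":[-0.7,-3.5,0],"twist":[0,0,0]},
    {"gripper":-1,"xyz":[-0.7,-3.5,0],"twist":[0,0,0]},
    {"gripper":-1,"xyz":[-0.3,-2.5,0],"twist":[0,0,0]},
    {"gripper":-1,"xyz":[0,0,0],"twist":[0,0,0]},
    {"gripper":-1,"xyz":[0,0,0],"twist":[0,0,0]},
  ],
)

```text
time: 32.8
position: [0.4614, 0.3467, 0.228]
tcp_rot: [-0.0, 1.0, 0.002, -0.009]
wrist_force: [-0.1, -0.7, -0.5]
opening: 0.216
```

>>> jog_arm(
  increments=[
    {"gripper":-1,"xyz":[0.2,0.4,0.5],"twist":[0,0.9,0.2]},
    {"gripper":-1,"xyz":[0,0,1],"twist":[0,0,0]},
    {"gripper":-1,"xyz":[0,0,0.7],"twist":[0,0,0]},
    {"gripper":-1,"xyz":[0,0,0],"twist":[0,0,0]},
    {"gripper":-1,"xyz":[0,0,0],"twist":[0,0,0]},
  ],
)

```text
time: 33.3
position: [0.4616, 0.3396, 0.2027]
tcp_rot: [0.001, 1.0, -0.002, -0.003]
wrist_force: [0.5, 0.3, -1.1]
opening: 0.221
```

```bash
python3 - <<'E'
from h import *
s=sense(); print(s["position"],s["tcp_rot"])
t=capture("top"); c=capture("side")
a=cv2.resize(t["color"][170:250,150:250],None,fx=5,fy=5,interpolation=cv2.INTER_CUBIC)
b=cv2.resize(c["color"][120:200,150:250],None,fx=3,fy=5,interpolation=cv2.INTER_CUBIC)
cv2.imwrite("pics/c7.png",np.hstack([a,b])[...,::-1])
E
```

```text
[0.46163377 0.3395714  0.20271575] [ 8.78851026e-04  9.99993221e-01 -1.61435982e-03 -3.19047465e-03]
```

View pics/c7.png

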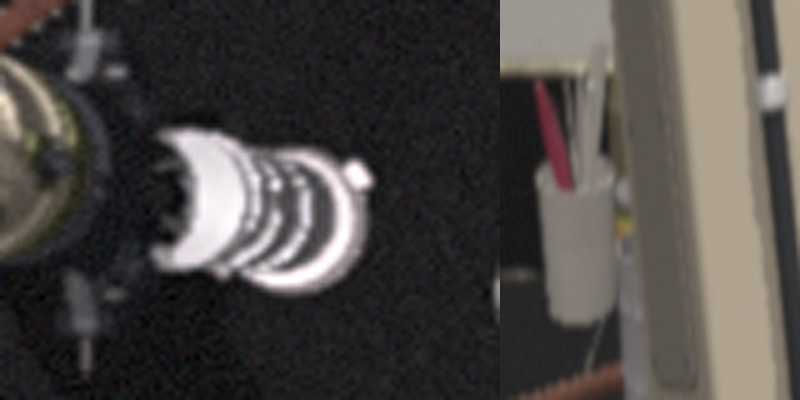

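The lid is level and lies on the stack's parallax line. I'll make a small correction and lower it.

>>> jog_arm(
  increments=[
    {"gripper":-1,"xyz":[0.2,-0.2,0.4],"twist":[0,0.3,0]},
    {"gripper":-1,"xyz":[0,0,0.8],"twist":[0,0,0]},
    {"gripper":-1,"xyz":[0,0,0.4],"twist":[0,0,0]},
    {"gripper":-1,"xyz":[0,0,0],"twist":[0,0,0]},
    {"gripper":-1,"xyz":[0,0,0],"twist":[0,0,0]},
  ],
)

```text
time: 33.9
position: [0.4645, 0.3421, 0.1859]
tcp_rot: [0.001, 1.0, -0.002, 0.0]
wrist_force: [0.2, -1.0, -0.9]
opening: 0.214
```

>>> jog_arm(
  increments=[
    {"gripper":-1,"xyz":[-0.1,0,0.7],"twist":[0,0,0]},
    {"gripper":-1,"xyz":[0,0,0.4],"twist":[0,0,0]},
    {"gripper":-1,"xyz":[0,0,0],"twist":[0,0,0]},
    {"gripper":-1,"xyz":[0,0,0],"twist":[0,0,0]},
  ],
)

```text
time: 34.3
position: [0.4633, 0.3422, 0.174]
tcp_rot: [0.001, 1.0, -0.002, 0.0]
wrist_force: [1.2, 0.2, -1.4]
opening: 0.222
```

>>> jog_arm(
  increments=[
    {"gripper":-1,"xyz":[0,0,0.3],"twist":[0,0,0]},
    {"gripper":-1,"xyz":[0,0,0.3],"twist":[0,0,0]},
    {"gripper":-1,"xyz":[0,0,0.3],"twist":[0,0,0]},
  ],
)

```text
time: 34.6
position: [0.4665, 0.3439, 0.1699]
tcp_rot: [-0.002, 1.0, -0.001, 0.005]
wrist_force: [-3.6, -2.5, 23.0]
opening: 0.22
```

The lid seated at 0.170 as expected. I'll release, lift clear and verify.

>>> jog_arm(
  increments=[
    {"gripper":-1,"xyz":[0,0,-0.1],"twist":[0,0,0]},
    {"gripper":0.2,"xyz":[0,0,0],"twist":[0,0,0]},
    {"gripper":0.2,"xyz":[0,0,0],"twist":[0,0,0]},
    {"gripper":0.2,"xyz":[0,0,0],"twist":[0,0,0]},
    {"gripper":0.2,"xyz":[0,0,0],"twist":[0,0,0]},
  ],
)

```text
time: 35.1
position: [0.4672, 0.3443, 0.1721]
tcp_rot: [-0.003, 1.0, -0.001, 0.006]
wrist_force: [0.8, 0.3, -0.0]
opening: 0.602
```

>>> jog_arm(
  increments=[
    {"gripper":0.2,"xyz":[0,0,-1.5],"twist":[0,0,0]},
    {"gripper":0.2,"xyz":[0,0,-2],"twist":[0,0,0]},
    {"gripper":0.2,"xyz":[0,0,-3],"twist":[0,0,0]},
    {"gripper":0.2,"xyz":[0,0,-2],"twist":[0,0,0]},
    {"gripper":0.2,"xyz":[0,2,0],"twist":[0,0,0]},
  ],
)

```text
time: 35.6
position: [0.4646, 0.3241, 0.2562]
tcp_rot: [-0.001, 1.0, -0.0, 0.003]
wrist_force: [-0.2, -0.6, 0.0]
opening: 0.599
```

>>> jog_arm(
  increments=[
    {"gripper":0.2,"xyz":[0,4,0],"twist":[0,0,0]},
    {"gripper":0.2,"xyz":[0,4,0],"twist":[0,0,0]},
    {"gripper":0.2,"xyz":[0,4,0],"twist":[0,0,0]},
    {"gripper":0.2,"xyz":[0,4,0],"twist":[0,0,0]},
    {"gripper":0.2,"xyz":[0,4,0],"twist":[0,0,0]},
  ],
)

```text
time: 36.1
position: [0.4649, 0.1209, 0.255]
tcp_rot: [-0.001, 1.0, 0.004, 0.003]
wrist_force: [-0.0, -0.6, -0.6]
opening: 0.6
```

>>> jog_arm(
  increments=[
    {"gripper":0.2,"xyz":[0,4,0],"twist":[0,0,0]},
    {"gripper":0.2,"xyz":[0,4,0],"twist":[0,0,0]},
    {"gripper":0.2,"xyz":[0,4,0],"twist":[0,0,0]},
    {"gripper":0.2,"xyz":[0,4,0],"twist":[0,0,0]},
    {"gripper":0.2,"xyz":[0,4,0],"twist":[0,0,0]},
  ],
)

```text
time: 36.6
position: [0.4646, -0.0869, 0.2536]
tcp_rot: [-0.002, 1.0, 0.004, 0.003]
wrist_force: [0.6, -0.1, 0.4]
opening: 0.597
```

>>> jog_arm(
  increments=[
    {"gripper":0.2,"xyz":[0,4,0],"twist":[0,0,0]},
    {"gripper":0.2,"xyz":[0,4,0],"twist":[0,0,0]},
    {"gripper":0.2,"xyz":[0,4,0],"twist":[0,0,0]},
    {"gripper":0.2,"xyz":[0,0,0],"twist":[0,0,0]},
    {"gripper":0.2,"xyz":[0,0,0],"twist":[0,0,0]},
  ],
)

```text
time: 37.1
position: [0.4639, -0.2171, 0.2514]
tcp_rot: [-0.002, 1.0, -0.0, 0.003]
wrist_force: [0.3, -0.2, -0.2]
opening: 0.6
```

```bash
python3 - <<'E'
from h import *
s=sense(); print(s["position"],s["wrist_force"],s["opening"])
t=capture("top"); c=capture("side")
a=cv2.resize(t["color"][170:250,150:300],None,fx=3.5,fy=3.5,interpolation=cv2.INTER_CUBIC)
b=cv2.resize(c["color"][140:230,150:300],None,fx=3.5,fy=3.5,interpolation=cv2.INTER_CUBIC)
cv2.imwrite("pics/c8.png",np.vstack([a,b])[...,::-1])
for x,y,z in ((.462,.342,.194),(.462,.342,.161)): print(pix(t,[x,y,z]).round(1),pix(c,[x,y,z]).round(1))
for n,u,v,z,r in [("bowl",263,229,.034,.036),("jar",389,222,.065,.038),("tumb",447,132,.104,.0355)]: print(n,circ(t,u,v,z,r)[0])
E
```

```text
[ 0.46391628 -0.21711633  0.25143909] [ 0.30424799 -0.19638285 -0.21603238] 0.5997222364011436
[183.8 209.3] [198.6 157.5]
[188.5 210.2] [199.4 168.3]
bowl [0.41849711 0.18372249 0.03770411]
jar [ 0.42655694 -0.15047607  0.03338348]
tumb [ 0.65544739 -0.30216025  0.03717063]
```

View pics/c8.png

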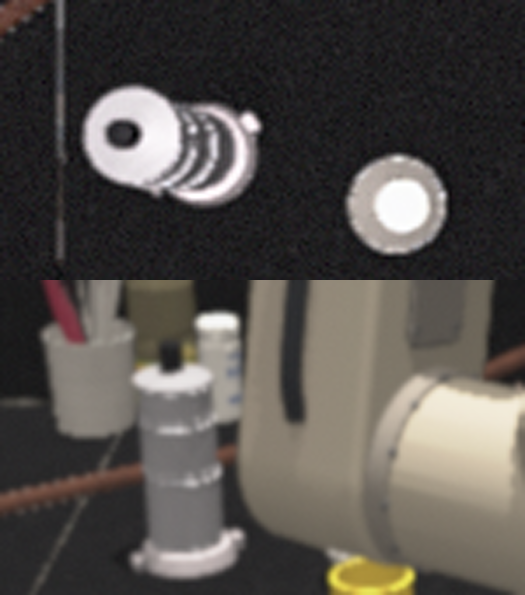

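The whole stack stands upright. The knob top is at side px (198.6,157) and top px (184.6,208), against predictions of (198.6,157.5) and (183.8,209.3). The bowl, jar and tumbler are within about 1 mm of their starting measurements. I'll hand in.

```bash
python3 -c "
from bench import *
close_job(); print(sense()['time'])"
```

```text
the job is handed in; nothing more can be done
the job is handed in; nothing more can be done
```

I stacked the deep tier, middle tier, shallow tier and lid in order on the base dish, let go of everything, and handed the job in at about 37 s of the 128 s allowed. `close_job()` gives no verdict, so success rests on the checks below.

- **Seating:** each piece touched down within about 2 mm of its calculated seated height, and the joint lines look thin and even in both views. The knob top is within about 2 px of where a fully seated stack would put it in both cameras.
- **Bystanders:** the small bowl, orange jar and tumbler measured within about 1 mm of where they started. I never reached for the green and yellow look-alikes.
- **Robot:** the gripper stands open and well clear of the stack, with no measurable wrist force.
- **Checks that fell short:** the arm blocked part of the side view during most placements, so I relied on contact force and height there. Circle fits on the rims came out up to 4 mm too large (pixel blur, and arc fits near the camera axis). An automatic fit on the shallow tier's rim failed because the arm overlapped it, so I checked that one by eye. The final tilt was also judged by eye.

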